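# Press a connector cap home with the bench locking pliers

### The arm

A 6-joint arm with a two-finger parallel gripper is mounted at the origin on the work surface; the furniture and walls round the work are solid. World frame = base frame: x ahead of the robot, y to its left, z up, the work surface at z = 0. Lengths are in m, angles in degrees, forces in N, time in s.
With the tool pointing down it reaches from about 0.35 to 0.875 m from the base axis. Payload 4.2 kg.
Tool frame: the origin (TCP) lies midway between the tips of the shut fingers; the grasp point (between the pads) lies 19 mm behind it; z points along the fingers, y is the line along which they close (so a half turn about z gives the same grasp; the last joint's range is limited). The gripper opens to 87 mm and grips with 3 to 60 N. Pads are 19 mm wide; open, the fingers measure 117 mm over their backs; the gripper's body (75 mm by 190 mm) begins 51 mm behind the grasp point.
Start: joints at [86.265, 22.042, 0.453, 0, -68.411, -14.817], TCP at [0.199, 0.593, 0.223] pointing down, gripper open.
Joint ranges: [-179.83, 179.83], [-69.29, 118.12], [-61.27, 80.66], [-181.25, 117.63], [-171.15, -9.14], [-177.46, 177.46]. Speed limits (degrees/s): [159.86, 159.86, 180, 180, 180, 180].

### API

Orientations are given as a 3x3 rotation matrix whose columns are the frame's x, y, z axes.
In Python, from station import sense, capture, finish_job, silhouettes, landmark_of gives the robot as it stands.
- The arm moves only by the tool step_arm, never from a script. Its arguments are lists of equal length, an entry for each row: "linear": the shift along the tool's x, y, z in mm, a list of three; "delta_rot": the turn, a rotation vector about the tool's x, y, z in rad, a list of three; "grip": the finger opening in mm, from 0 to 87. A call has 1 to 10 rows; each row shifts and turns the commanded pose from where the row before left it, along the tool's axes as they then stand; what a row does not reach is not made up. A row lasts 1/8 s, in which the tool goes at most 62.5 mm and 10.7 degrees, less where a joint would pass 70% of its speed; a pose out of reach is approached as far as the arm can. A call with a gripper value outside its range is refused whole. The fingers move at their own pace and stop on an object; the grip force is fixed at half the most. Time passes only in rows, so rows that do not move let the fingers close. It gives the time, the measured TCP pose, the force, the opening and the grip force at its end, in the units of the state.
- sense(): the state, without advancing time (a new reading comes with each control period).
- capture(name): name is "side" or "top" or "wrist"; returns a dict with "img" (480x640x3 uint8, red, green, blue), "fx", "fy", "cx", "cy" (pixels), "world_to_cam" (4x4, takes a point from world to camera coordinates); the wrist camera has in their place "mount" (4x4, takes a point from camera to tool coordinates, whose origin is the TCP and whose axes are the flange's). Camera axes: x right, y up, looking along -z (the intrinsics and any distortion apply to the point x, -y, -z); pixel columns grow to the right and rows downward; lengths in m; the calibration is good to about 2 mm. A picture is of the moment at which its call begins: read the wrist's pose just before it. There is no depth.
- finish_job(): hands the job in; it is judged then, once.
Trained networks look in the newest picture that a camera, given by its name, has taken for a name from the list of things; names that differ only in an ending like _2 or _b are one class to them, and where a whole thing is asked for, a point or a joint stands for the part that bears it (a point fixed in the world has none). Each returns a list of dicts, best first, with "score" (0 to 1); they miss things now and then, are a little off and sometimes report something else, mostly with a low value. They report only what shows in the picture. A call takes as long as a camera call.
- silhouettes(camera, label): "mask" (480x640 bool, what is visible of it) and "point" ([column, row] in pixels, amid what is visible of it).
- landmark_of(camera, label): "point" ([column, row] in pixels: a listed point, or the origin of a listed thing).
The state is a dict: "time_s": time; "joints": joint angles; "joint_velocities": joint speeds; "effort": joint torques, N m; "tcp_pos": TCP position; "ee_rot": TCP orientation; "wrist_force": force on the tool from outside, world axes, zero at the start; "moment": the same for the moment, N m; "gripper_width": opening from 0.0 (shut) to 1.0 (fully open); "gripper_force": force on a finger pad.
Only numpy, scipy, OpenCV 4.12 (cv2) and the standard library are available. Lean on these libraries where they do the work, as an engineer would, in place of code of your own. Each camera call takes 0.05 s, during which the arm holds its last target. There are 200 camera calls.

### The job

One of the two bench-mounted locking pliers holds a grey connector with an orange cap between its jaws. Squeeze that pair's blue handles together until they lock over centre and stay shut by themselves with the orange cap pressed fully home, let go of the handles, then push down the red release lever so that the jaws spring open, and leave the connector sitting on its rest. Leave the empty pliers alone.

Things in the scene. Friction and masses are not known exactly. Their poses are not given: they have to be found in the camera images.
- pliers: Locking pliers holding the connector, mounted level on a grey pedestal (45 mm high) with a dark steel foot (122 x 84 mm) fixed to the bench. Origin at bench level under the grey housing (30 x 94 mm, top 100 mm high); x points along the pliers to the jaws, y across, z up. The jaws with black pads close along y over an aluminium rest 65 mm high at x = 20 to 44 mm.
- pliers_squeeze (a point): Where to squeeze: midway between the two blue handles (8 mm thick, 69 to 91 mm above the bench, running along x at both sides), 66 mm behind the pliers' origin, 80 mm high; axes as the pliers'. Here they measure 56 mm over their outer faces along y when open, 32 mm locked. Both swing alike; about 5 N on each side shuts them.
- pliers_thumb (a point): Top centre of the red thumb pad (18 x 18 mm) of the release lever, on the centre line 46 mm behind the pliers' origin, 117 mm high at rest; moves with the lever. Pushed straight down 4 to 8 mm with roughly 10 N it frees the locked handles; it stops at 12 mm and springs back up when let go.
- pliers_handle (a joint): Swing of the blue handles of these pliers (both move alike), rad: 0 fully open, 0.188 shut against the stop. They spring open by themselves below about 0.12 (centre) and stay locked above it.
- pliers_release (a joint): Red release lever of these pliers, rad: 0 up (at rest), about 0.1 frees the handles, 0.3 fully down.
- connector: Loose grey connector, 20 x 22 x 24 mm, with an orange cap at its +y end, standing on the rest between the jaws. Origin in the middle of its underside; at the start about 33 mm along x from the pliers' origin, 65 mm above the bench.
- cap (a joint): How far the orange cap is pressed into the connector, m: 0 stands 4 mm proud, 0.004 fully home. It stays where it is pushed.
- spare_handle (a joint): Swing of the handles of the other, empty pliers of the same make, rad: 0 open. To be left alone.

How it is judged:
By the outcome, as a careful person would: the job done as asked, in the order asked, and still so for the second after the job is handed in, with the robot touching nothing.
It also fails if it takes over 38 s, if anything falls off the work surface, if the arm or the gripper's body presses on something with over 40 N, if the wrist force passes 120 N, or if a joint passes its speed limit or range.

## Working session

There is one attempt and no reset: what is moved stays moved. The work goes in short steps, Python scripts to look and compute and a tool call to move; the robot and the scene stay as the last step left them, time stands still between calls to the robot, and variables do not carry over. Pictures are saved under pics/ and viewed, at most 10 in all, crops included, and the job is handed in when it is done.

Besides the shell and the picture viewer there is one more tool, called after "Emit:" by a JSON object that holds its "name" and its "arguments". step_arm: Moves the arm, as the interface text tells. Its arguments: {"type":"object","properties":{"linear":{"type":"array"},"delta_rot":{"type":"array"},"grip":{"type":"array"}},"required":["linear","delta_rot","grip"]}

```bash
mkdir -p pics; cat > h.py <<'E'
import numpy as np, cv2
from station import *
def ray(c,px,s=None):
    if 'world_to_cam' in c: M=np.linalg.inv(np.array(c['world_to_cam']))
    else:
        T=np.eye(4);T[:3,:3]=s['ee_rot'];T[:3,3]=s['tcp_pos'];M=T@np.array(c['mount'])
    d=np.array([(px[0]-c['cx'])/c['fx'],-(px[1]-c['cy'])/c['fy'],-1.])
    return M[:3,3],M[:3,:3]@d
def atz(c,px,z,s=None):
    o,d=ray(c,px,s); return o+d*(z-o[2])/d[2]
E
python3 - <<'E'
from h import *
s=sense(); print({k:np.round(v,3).tolist() for k,v in s.items()})
Z={'pliers':0,'pliers_squeeze':.08,'pliers_thumb':.117,'connector':.065}
ims=[]
for n in ('top','side','wrist'):
    c=capture(n); ims.append(c['img']); print(n,[k for k in c],np.round(ray(c,(320,240),s),2).tolist())
    cv2.imwrite(f'pics/{n}0.png',c['img'][:,:,::-1])
    for l,z in Z.items():
        for r in landmark_of(n,l)[:3]: print(l,round(r['score'],2),np.round(r['point'],1),np.round(atz(c,r['point'],z,s),4))
    for r in silhouettes(n,'connector')[:2]: print('sil conn',r['score'],r['point'])
E
```

```text
{'time_s': 0.0, 'joints': [86.264, 22.093, 0.379, -0.031, -68.41, -14.818], 'joint_velocities': [0.046, 0.048, 0.055, -0.113, 0.098, 0.03], 'effort': [0.001, -39.066, 18.741, 4.22, 0.011, -0.0], 'tcp_pos': [0.199, 0.592, 0.221], 'ee_rot': [[0.948, -0.318, -0.001], [-0.318, -0.948, -0.002], [0.0, 0.002, -1.0]], 'wrist_force': [0.403, -0.49, 0.469], 'moment': [0.003, -0.022, 0.017], 'gripper_force': 0.0, 'gripper_width': 1.002}
top ['img', 'fx', 'fy', 'cx', 'cy', 'world_to_cam'] [[0.27, -0.05, 0.94], [0.21, 0.03, -0.98]]
pliers 0.55 [231.9 241. ] [0.4447 0.1585 0.    ]
pliers_squeeze 0.93 [199.5 258.1] [0.3886 0.1967 0.08  ]
pliers_thumb 0.71 [203.3 243.6] [0.4111 0.1838 0.117 ]
pliers_thumb 0.15 [229.9 240.9] [0.4221 0.1358 0.117 ]
connector 0.69 [237.1 221.2] [0.4734 0.1401 0.065 ]
sil conn 0.64 [233.5, 214.4]
side ['img', 'fx', 'fy', 'cx', 'cy', 'world_to_cam'] [[0.38, 0.68, 0.52], [0.07, -0.86, -0.5]]
pliers 0.85 [305.3 372.8] [0.4449 0.1619 0.    ]
pliers_squeeze 0.78 [343.9 352.4] [0.3903 0.2003 0.08  ]
pliers_thumb 0.97 [328.5 323. ] [0.4119 0.1886 0.117 ]
connector 0.71 [283.  328.9] [0.4783 0.1454 0.065 ]
sil conn 0.8 [281.1, 316.7]
sil conn 0.47 [312.2, 357.4]
wrist ['img', 'fx', 'fy', 'cx', 'cy', 'mount'] [[0.27, 0.57, 0.38], [-0.26, 0.09, -0.96]]
```

View pics/top0.png

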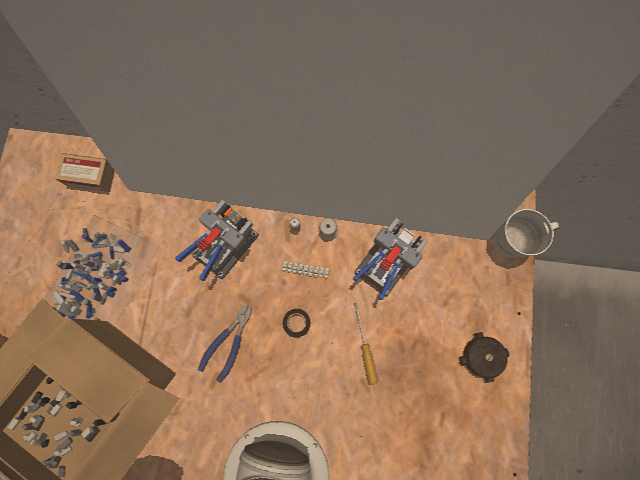

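View pics/side0.png

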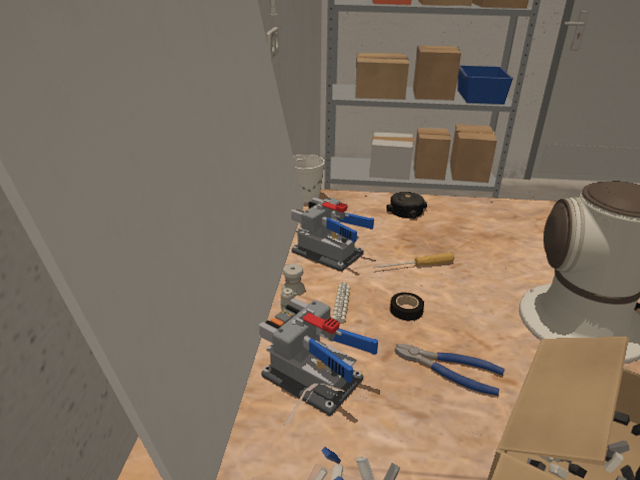

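The top view shows the loaded pliers (orange cap) at about (225,235), with blue handles to the lower left and the red lever at (205,240). The empty pair is at (395,250). A tall grey wall runs just behind both, its foot going from (130,190) to (535,240). In the side view the pliers are at (310,350), the thumb pad is at (328,323), and the wall is behind the jaws.

```bash
python3 - <<'E'
from h import *
c=capture('top')
for p in [(130,190),(250,205),(535,240)]: print('wall foot',atz(c,p,0)[:2].round(3))
for p in [(50,303),(180,400),(80,350)]: print('box rim',atz(c,p,0.0)[:2].round(3),atz(c,p,0.1)[:2].round(3))
d=capture('side')
# box near corner seen in both
for p in [(541,338),(627,336),(490,455)]: print('side box', atz(d,p,0)[:2].round(3),atz(d,p,.1)[:2].round(3),atz(d,p,.2)[:2].round(3))
for p in [(295,170),(215,480),(240,0)]: print('side wall', np.round(atz(d,p,0),3))
# rigid fit of pliers
L=np.array([[0,0],[-66,0],[-46,0],[33,0]])/1000
T=np.array([[.4447,.1585],[.3886,.1967],[.4111,.1838],[.4734,.1401]]);S=np.array([[.4449,.1619],[.3903,.2003],[.4119,.1886],[.4783,.1454]])
P=(T+S)/2
lc=L-L.mean(0);pc=P-P.mean(0)
a=np.arctan2((lc[:,0]*pc[:,1]).sum(),(lc[:,0]*pc[:,0]).sum());u=np.array([np.cos(a),np.sin(a)])
o=P.mean(0)-u*L[:,0].mean();print('yaw',np.degrees(a),'origin',o,'res mm',((P-(o+L[:,:1]*u))*1e3).round(1).tolist())
E
```

```text
wall foot [0.53  0.396]
wall foot [0.528 0.133]
wall foot [ 0.525 -0.481]
box rim [0.27  0.508] [0.27  0.448]
box rim [0.115 0.208] [0.131 0.18 ]
box rim [0.186 0.425] [0.194 0.374]
side box [0.081 0.049] [0.139 0.169] [0.196 0.29 ]
side box [-0.06   0.029] [0.025 0.153] [0.109 0.278]
side box [0.205 0.275] [0.239 0.353] [0.273 0.43 ]
side wall [ 0.563 -0.595  0.   ]
side wall [0.528 0.339 0.   ]
side wall [ 1.874 -5.578  0.   ]
yaw -33.63577701254025 origin [0.44684337 0.16097275] res mm [[-2.0, -0.8], [-2.4, 1.0], [3.0, -0.3], [1.5, 0.1]]
```

Emit:
{"name": "step_arm", "arguments": {"linear": [[38.5,39,0],[38.5,39,0],[38.5,39,0],[38.5,39,0],[38.5,39,0],[38.5,39,0],[38.5,39,0],[38.5,39,0],[0,0,0],[0,0,0]], "delta_rot": [[0,0,0],[0,0,0],[0,0,0],[0,0,0],[0,0,0],[0,0,0],[0,0,0],[0,0,0],[0,0,0.132],[0,0,0.132]], "grip": [87,87,87,87,87,87,87,87,87,87]}}

```text
time_s: 2.25
tcp_pos: [0.3919, 0.1978, 0.2228]
ee_rot: [[0.829, -0.56, 0.0], [-0.56, -0.829, 0.0], [0.0, -0.001, -1.0]]
wrist_force: [-0.7, 0.6, 0.3]
gripper_width: 1.001
gripper_force: 0.0
```

Emit:
{"name": "step_arm", "arguments": {"linear": [[0,0,0],[0,0,0]], "delta_rot": [[0,0,0],[0,0,0]], "grip": [87,87]}}

```text
time_s: 2.5
tcp_pos: [0.3915, 0.1989, 0.2226]
ee_rot: [[0.833, -0.553, 0.0], [-0.553, -0.833, 0.0], [0.0, -0.0, -1.0]]
wrist_force: [-0.0, 0.6, -0.4]
gripper_width: 1.002
gripper_force: 0.0
```

```bash
python3 - <<'E'
from h import *
s=sense(); R=np.array(s['ee_rot']);t=np.array(s['tcp_pos']);print(s['time_s'],t,R.round(3).tolist())
Z={'pliers':0,'pliers_squeeze':.08,'pliers_thumb':.117,'connector':.065}
c=capture('wrist'); im=c['img'][:,:,::-1].copy()
for l,z in Z.items():
    for r in landmark_of('wrist',l)[:2]: 
        p=atz(c,r['point'],z,s);print(l,round(r['score'],2),np.round(r['point'],1),p.round(4),'tool mm',(R.T@(p-t)*1e3).round(1))
# handle geometry: blue pixels above at z=.08..: axis by mask
m=silhouettes('wrist','pliers_handle')
for r in m[:3]: print(r['score'],r['point'],r['mask'].sum())
cv2.imwrite('pics/w1.png',im)
E
```

```text
2.5 [0.39150226 0.19886564 0.22264056] [[0.833, -0.553, 0.0], [-0.553, -0.833, 0.0], [0.0, -0.0, -1.0]]
pliers 0.88 [323.  136.8] [0.4494 0.162  0.    ] tool mm [ 68.7  -1.2 222.6]
pliers 0.48 [328.5 209.5] [0.3864 0.1971 0.    ] tool mm [ -3.3   4.4 222.6]
pliers_squeeze 0.76 [329.4 226.3] [0.3883 0.1961 0.08  ] tool mm [ -1.2   4.1 142.6]
pliers_thumb 0.97 [327.5 210.2] [0.4069 0.1861 0.117 ] tool mm [ 19.9   2.1 105.6]
connector 0.88 [323.7  99.2] [0.4737 0.1451 0.065 ] tool mm [ 98.2  -0.6 157.6]
0.97 [295.8, 215.6] 1128
```

View pics/w1.png

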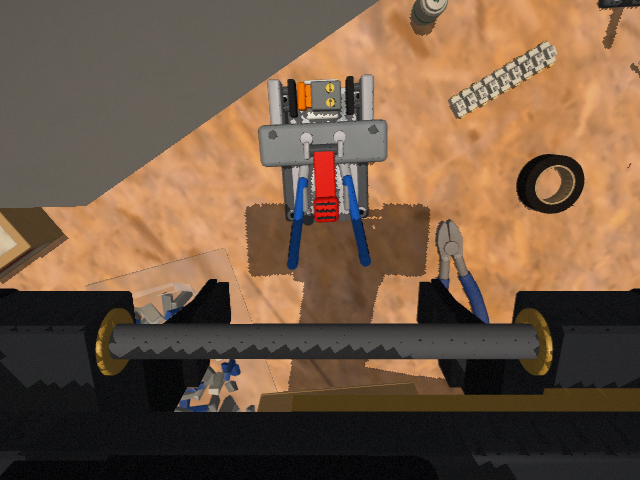

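The wrist view shows the pliers from above: housing (323,140), thumb pad (326,210), handle ends (292,265) and (366,265), and connector (322,95). The tool is about 3 mm to one side and 0.04 rad off in yaw, so I'll correct both on the way down.

Emit:
{"name": "step_arm", "arguments": {"linear": [[0,3.5,0],[0,0,35],[0,0,35],[0,0,35],[0,0,30],[0,0,24],[0,0,0]], "delta_rot": [[0,0,-0.04],[0,0,0],[0,0,0],[0,0,0],[0,0,0],[0,0,0],[0,0,0]], "grip": [87,87,87,87,87,87,87]}}

```text
time_s: 3.68
tcp_pos: [0.3887, 0.195, 0.0622]
ee_rot: [[0.854, -0.521, -0.003], [-0.521, -0.854, -0.003], [-0.001, 0.004, -1.0]]
wrist_force: [0.3, -0.2, 0.9]
gripper_width: 0.998
gripper_force: 0.0
```

```bash
python3 - <<'E'
from h import *
s=sense(); print(s['time_s'],s['tcp_pos'],s['wrist_force'])
a=capture('side')['img'][260:440,200:440]; b=capture('wrist')['img']
cv2.imwrite('pics/s2.png',np.hstack([cv2.resize(a,(400,300)),cv2.resize(b,(400,300))])[:,:,::-1])
E
```

```text
3.675 [0.38872663 0.19496264 0.06221448] [ 0.28177208 -0.17809966  0.89579211]
```

View pics/s2.png

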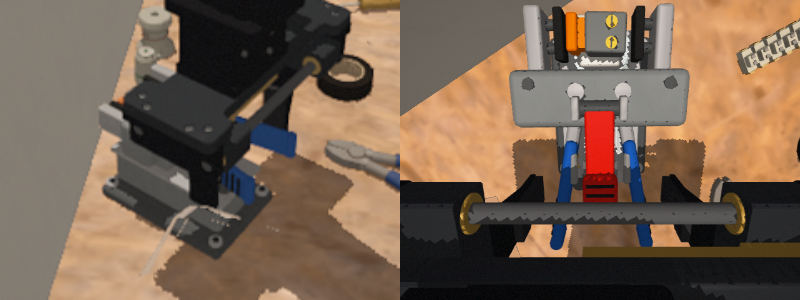

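The fingers are astride the handles and centred on them (fingers at columns 542 and 658, handles at 564 and 634). I'll squeeze now.

Emit:
{"name": "step_arm", "arguments": {"linear": [[0,0,0],[0,0,0],[0,0,0],[0,0,0],[0,0,0],[0,0,0],[0,0,0],[0,0,0]], "delta_rot": [[0,0,0],[0,0,0],[0,0,0],[0,0,0],[0,0,0],[0,0,0],[0,0,0],[0,0,0]], "grip": [60,50,42,36,30,26,26,26]}}

```text
time_s: 4.78
tcp_pos: [0.3903, 0.1966, 0.0637]
ee_rot: [[0.854, -0.52, 0.001], [-0.52, -0.854, 0.001], [0.001, -0.002, -1.0]]
wrist_force: [0.3, 5.0, -0.6]
gripper_width: 0.349
gripper_force: 30.0
```

The opening is 30.4 mm at 30 N, about the locked width. I'll hold briefly, then let go and check.

Emit:
{"name": "step_arm", "arguments": {"linear": [[0,0,0],[0,0,0],[0,0,0],[0,0,0]], "delta_rot": [[0,0,0],[0,0,0],[0,0,0],[0,0,0]], "grip": [20,20,20,20]}}

```text
time_s: 5.28
tcp_pos: [0.3903, 0.1966, 0.0637]
ee_rot: [[0.854, -0.52, 0.001], [-0.52, -0.854, 0.001], [0.001, -0.002, -1.0]]
wrist_force: [1.4, 3.8, -2.1]
gripper_width: 0.348
gripper_force: 30.0
```

Emit:
{"name": "step_arm", "arguments": {"linear": [[0,0,0],[0,0,0],[0,0,0],[0,0,0],[0,0,0],[0,0,0],[0,0,0],[0,0,0]], "delta_rot": [[0,0,0],[0,0,0],[0,0,0],[0,0,0],[0,0,0],[0,0,0],[0,0,0],[0,0,0]], "grip": [36,45,60,75,87,87,87,87]}}

```text
time_s: 6.28
tcp_pos: [0.3896, 0.1958, 0.0635]
ee_rot: [[0.854, -0.521, -0.0], [-0.521, -0.854, -0.0], [-0.0, 0.0, -1.0]]
wrist_force: [0.7, 0.1, -0.3]
gripper_width: 0.99
gripper_force: 0.0
```

Emit:
{"name": "step_arm", "arguments": {"linear": [[0,0,-20],[0,0,-30],[0,0,-30],[0,0,-30],[0,0,0],[0,0,0]], "delta_rot": [[0,0,0],[0,0,0],[0,0,0],[0,0,0],[0,0,0],[0,0,0]], "grip": [87,87,87,87,87,87]}}

```text
time_s: 7.02
tcp_pos: [0.3891, 0.1954, 0.1729]
ee_rot: [[0.853, -0.521, -0.001], [-0.521, -0.853, -0.0], [-0.001, 0.001, -1.0]]
wrist_force: [-0.2, -0.4, -0.3]
gripper_width: 1.0
gripper_force: 0.0
```

```bash
python3 - <<'E'
from h import *
s=sense(); R=np.array(s['ee_rot']);t=np.array(s['tcp_pos']);print(s['time_s'],t,s['wrist_force'],s['gripper_width'])
c=capture('wrist')
for l,z in {'pliers':0,'pliers_squeeze':.08,'pliers_thumb':.117,'connector':.065}.items():
    for r in landmark_of('wrist',l)[:2]:
        p=atz(c,r['point'],z,s);print(l,round(r['score'],2),np.round(r['point'],1),p.round(4),'tool mm',(R.T@(p-t)*1e3).round(1))
cv2.imwrite('pics/w3.png',c['img'][:,:,::-1])
E
```

```text
7.025 [0.38905817 0.19543571 0.17293434] [-0.1617072  -0.42035821 -0.25805404] 1.0002228665394164
pliers 0.64 [317.4 137.6] [0.4507 0.1646 0.    ] tool mm [ 68.8  -6.  172.9]
pliers_squeeze 0.61 [322.5 242.5] [0.3894 0.1969 0.08  ] tool mm [-0.4 -1.5 92.9]
pliers_thumb 0.67 [321.8 225. ] [0.408  0.1859 0.117 ] tool mm [21.2 -1.8 55.9]
connector 0.58 [321.1  89.9] [0.4758 0.1451 0.065 ] tool mm [100.4  -2.4 107.9]
```

View pics/w3.png

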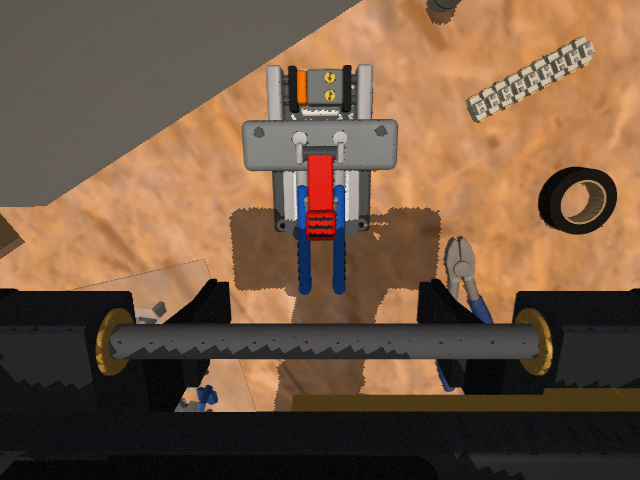

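The handles stay shut on their own: they run parallel at columns 305 and 339, and the cap is flush at (302,87). Next I'll shut the fingers and go over the thumb pad.

Emit:
{"name": "step_arm", "arguments": {"linear": [[10,-1,0],[10,-0.5,0],[0,0,0],[0,0,0],[0,0,15],[0,0,15],[0,0,15],[0,0,3],[0,0,0]], "delta_rot": [[0,0,0],[0,0,0],[0,0,0],[0,0,0],[0,0,0],[0,0,0],[0,0,0],[0,0,0],[0,0,0]], "grip": [0,0,0,0,0,0,0,0,0]}}

```text
time_s: 8.4
tcp_pos: [0.4075, 0.1868, 0.1258]
ee_rot: [[0.854, -0.521, 0.0], [-0.521, -0.854, 0.0], [0.0, -0.0, -1.0]]
wrist_force: [-0.4, -0.4, 0.1]
gripper_width: 0.066
gripper_force: 0.0
```

```bash
python3 - <<'E'
from h import *
s=sense(); print(s['time_s'],s['tcp_pos'],s['wrist_force'],s['gripper_width'])
a=capture('side')['img'][260:440,200:440]; b=capture('wrist')['img']
cv2.imwrite('pics/s4.png',np.hstack([cv2.resize(a,(400,300)),cv2.resize(b,(400,300))])[:,:,::-1])
E
```

```text
8.4 [0.40754915 0.18681532 0.12578541] [-0.4092738  -0.38229877  0.14459385] 0.06648751477573235
```

View pics/s4.png

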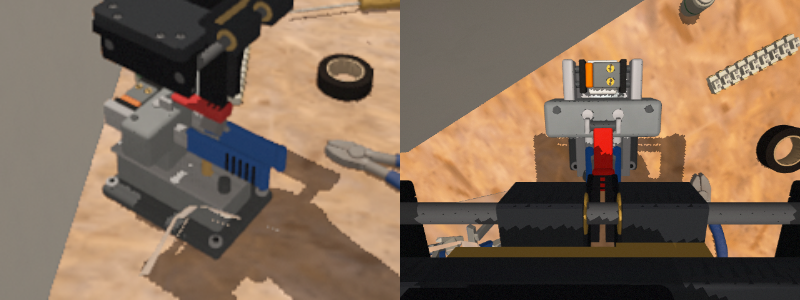

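The nearly shut fingers are centred over the red pad. I'll push down in small steps.

Emit:
{"name": "step_arm", "arguments": {"linear": [[0,0,3],[0,0,3],[0,0,2],[0,0,2],[0,0,2],[0,0,0]], "delta_rot": [[0,0,0],[0,0,0],[0,0,0],[0,0,0],[0,0,0],[0,0,0]], "grip": [0,0,0,0,0,0]}}

```text
time_s: 9.25
tcp_pos: [0.4071, 0.1869, 0.1147]
ee_rot: [[0.854, -0.521, -0.0], [-0.521, -0.854, 0.0], [-0.0, 0.0, -1.0]]
wrist_force: [-6.4, 1.2, 10.5]
gripper_width: 0.003
gripper_force: 5.3
```

Emit:
{"name": "step_arm", "arguments": {"linear": [[0,0,2],[0,0,2],[0,0,1],[0,0,0],[0,0,0]], "delta_rot": [[0,0,0],[0,0,0],[0,0,0],[0,0,0],[0,0,0]], "grip": [0,0,0,0,0]}}

```text
time_s: 9.88
tcp_pos: [0.4077, 0.1869, 0.1086]
ee_rot: [[0.854, -0.521, 0.0], [-0.521, -0.854, 0.0], [0.0, -0.0, -1.0]]
wrist_force: [-0.8, 2.5, 3.1]
gripper_width: 0.006
gripper_force: 1.5
```

```bash
python3 - <<'E'
from h import *
s=sense(); print(s['time_s'],s['tcp_pos'],s['wrist_force'],s['gripper_width'])
a=capture('side')['img'][260:440,200:440]; b=capture('wrist')['img']
cv2.imwrite('pics/s5.png',np.hstack([cv2.resize(a,(400,300)),cv2.resize(b,(400,300))])[:,:,::-1])
E
```

```text
9.875 [0.40768571 0.18692831 0.10861222] [-0.76908901  2.51863327  3.06555094] 0.005760156610881014
```

View pics/s5.png

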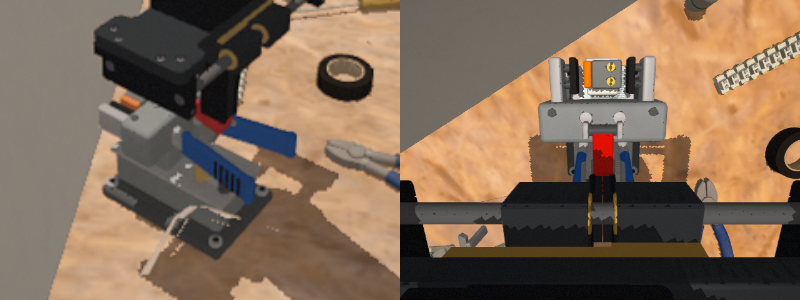

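The handles have sprung open and the jaws are clear of the connector, so I'll back straight up.

Emit:
{"name": "step_arm", "arguments": {"linear": [[0,0,-3],[0,0,-5],[0,0,-15],[0,0,-30],[0,0,-35],[-20,0,-20],[0,0,0],[0,0,0]], "delta_rot": [[0,0,0],[0,0,0],[0,0,0],[0,0,0],[0,0,0],[0,0,0],[0,0,0],[0,0,0]], "grip": [0,0,0,0,0,0,0,0]}}

```text
time_s: 10.98
tcp_pos: [0.3899, 0.1964, 0.2156]
ee_rot: [[0.854, -0.521, -0.002], [-0.521, -0.854, -0.001], [-0.001, 0.002, -1.0]]
wrist_force: [-0.4, -0.0, -0.1]
gripper_width: 0.005
gripper_force: 0.0
```

```bash
python3 - <<'E'
from h import *
s=sense(); print(s['time_s'],s['tcp_pos'],s['wrist_force'],s['gripper_width'])
c=capture('wrist')
for r in landmark_of('wrist','connector')[:1]: print(r['point'],atz(c,r['point'],.065,s))
a=capture('side')['img'][260:440,200:440]; b=c['img'][:300,120:520]
cv2.imwrite('pics/s6.png',np.hstack([cv2.resize(a,(400,300)),b])[:,:,::-1])
E
```

```text
10.975 [0.38985214 0.19640264 0.21563802] [-0.36202908 -0.011628   -0.08781356] 0.005202433380551945
[324.6, 97.6] [0.47399963 0.14464259 0.065     ]
```

View pics/s6.png

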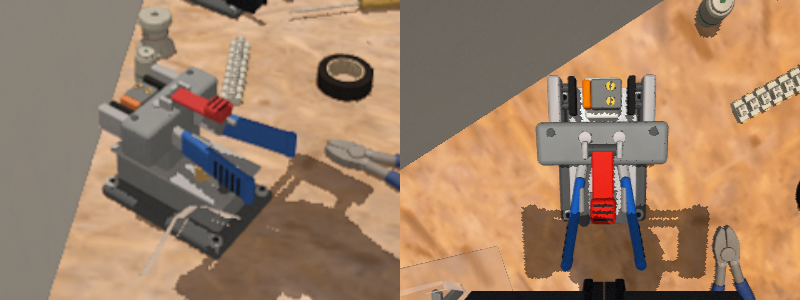

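The handles are open, the lever is back up, and the connector sits on its rest at about (603,93). The cap's visible width has dropped from about 15 px to 9 px, roughly 4 mm, so it is home.

```bash
python3 -c "
from station import *
print(finish_job())"
```

```text
the job is handed in; nothing more can be done
None
```

The job is handed in at about 11 s: the pliers locked shut with the cap pressed home, the red lever then sprang the jaws open, the connector is on its rest, and the empty pliers were left alone (the hand-in returned no verdict).

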